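Find the full box by feel and weigh it

TASK

Three look-alike lidded plywood boxes stand in a row on the white board; one is full of steel hardware, the other two are nearly empty. Find the full one by nudging the boxes, then slide it along the board onto the steel pan of the weighing scale, so that it stands whole and flat near the middle of the pan and its weight sinks the pan. Leave the two light boxes where they stand (a nudge of up to 3 cm is fine) and do not disturb the other things.

Things in the scene. Friction and masses are not known exactly. Their poses are not given: they have to be found in the camera images.
- box_a: closed lidded plywood box, 100 (its x) x 90 (its y) x 60 mm high, one of three that look alike, too wide to grasp; origin at the centre of its underside, z up; upright on the board, yaw within 0.12 rad of the board's. Any one of the three holds steel (0.72 to 0.95 kg in all); the other two weigh 0.18 to 0.25 kg. Sliding the full one on the board takes about 2 to 4 N, a light one under 1 N
- box_b: closed lidded plywood box, 100 (its x) x 90 (its y) x 60 mm high, one of three that look alike, too wide to grasp; origin at the centre of its underside, z up; upright on the board, yaw within 0.12 rad of the board's. Any one of the three holds steel (0.72 to 0.95 kg in all); the other two weigh 0.18 to 0.25 kg. Sliding the full one on the board takes about 2 to 4 N, a light one under 1 N
- box_c: closed lidded plywood box, 100 (its x) x 90 (its y) x 60 mm high, one of three that look alike, too wide to grasp; origin at the centre of its underside, z up; upright on the board, yaw within 0.12 rad of the board's. Any one of the three holds steel (0.72 to 0.95 kg in all); the other two weigh 0.18 to 0.25 kg. Sliding the full one on the board takes about 2 to 4 N, a light one under 1 N
- board: white shelf board, fixed, 340 (x) x 420 (y) mm, top 40 mm above the table; origin under its centre at table height; x points away from the robot. The boxes stand in a row along y in its far (+x) half, about 135 mm apart; between them and the clamp's nose a lane 115 to 155 mm wide leads along y onto the pan
- clamp: dark steel clamp, fixed on the board's near edge, jaw 30 mm wide reaching in over the board, its top 26 mm above the board; origin at the middle of the jaw's nose (its innermost end) at the height of the board's top; the jaw runs back from there along its -x. Somewhere along the edge, it narrows the lane
- crate: fixed open wooden crate, 150 (x) x 160 (y) x 75 mm high, beside the board at the y end where the scale is not, 4 mm off it; origin under its centre
- pan_mid (a point): centre of the top face of the scale's steel pan, 150 (x) x 160 (y) mm, axes as the board's, 4 mm off the board at its +y or -y end, 45 mm to -x of the board's centre; 38 mm above the table when empty (2 mm below the board's top), so a box slides onto it. The scale's grey display housing, 75 mm high, 160 mm wide, stands 80 to 125 mm to +x of this point
- pan (a joint): how far the scale's pan has sunk, m: 0 empty, 8 mm at most, about 1 mm per 1.5 N: a light box sinks it about 1.3 mm, the full box 4.4 mm or more
- knob_l: small brass drawer knob, 18 mm wide, 32 mm high, standing loose near the board's far edge between two boxes; origin under its centre
- knob_r: small white china drawer knob, 18 mm wide, 32 mm high, standing loose near the board's far edge between two boxes; origin under its centre
- foot: black rubber furniture foot, 28 mm wide, 30 mm high, loose at the board's near edge; origin under its centre
- bracket: small steel angle bracket, 20 x 50 mm, 40 mm high, loose at the board's near edge; origin under its foot's centre
- jar: amber glass jar, 64 mm wide, 90 mm high, on the table beyond the board; origin under its centre
- mug: blue mug, 76 mm wide, 85 mm high, on the table to the right of and beyond the board; origin under its centre
- driver: screwdriver lying along y on the table beyond the board; origin under its middle
There are look-alikes about, which are no part of the job. Leave any purple look-alike of the box_c alone. Leave any turquoise look-alike of the box_b alone.

How it is judged:
At the end, for the whole second after the job is handed in: The full box stands flat on the pan, its centre within 35 mm of the pan's centre along each of the pan's axes, at rest, and the pan has sunk more than 3.5 mm; the two other boxes are within 40 mm of where they started and every other loose thing within 40 mm (value of joint pan above 0.0035 m and ((x of box_a in the frame of pan_mid between -0.035 and 0.035 m and y of box_a in the frame of pan_mid between -0.035 and 0.035 m and z of box_a in the frame of pan_mid between -0.004 and 0.004 m and angle between box_a's own z axis and vertical below 0.08 rad and linear speed of box_a below 0.02 m/s and distance of each of box_b, box_c from where it was at the start of the episode below 0.04 m) or (x of box_b in the frame of pan_mid between -0.035 and 0.035 m and y of box_b in the frame of pan_mid between -0.035 and 0.035 m and z of box_b in the frame of pan_mid between -0.004 and 0.004 m and angle between box_b's own z axis and vertical below 0.08 rad and linear speed of box_b below 0.02 m/s and distance of each of box_a, box_c from where it was at the start of the episode below 0.04 m) or (x of box_c in the frame of pan_mid between -0.035 and 0.035 m and y of box_c in the frame of pan_mid between -0.035 and 0.035 m and z of box_c in the frame of pan_mid between -0.004 and 0.004 m and angle between box_c's own z axis and vertical below 0.08 rad and linear speed of box_c below 0.02 m/s and distance of each of box_a, box_b from where it was at the start of the episode below 0.04 m)) and distance of each of knob_l, knob_r, foot, bracket, jar, mug, driver from where it was at the start of the episode below 0.04 m); the robot touches nothing.
It fails at once if a second box is pushed more than 40 mm from where it stood (distance of each of box_a, box_b from where it was at the start of the episode above 0.04 m or distance of each of box_b, box_c from where it was at the start of the episode above 0.04 m or distance of each of box_a, box_c from where it was at the start of the episode above 0.04 m).
It fails at once if a box is tipped over (angle between any of box_a, box_b, box_c's own z axis and vertical above 0.5 rad).
It fails at once if one of the other things is disturbed by more than 40 mm (distance of any of knob_l, knob_r, foot, bracket, jar, mug, driver from where it was at the start of the episode above 0.04 m).
It also fails if it takes over 72 s, if anything falls off the work surface, if the arm or the gripper's body presses on something with over 40 N, if the wrist force passes 120 N, or if a joint passes its speed limit or range.

ROBOT

A 7-joint arm with a two-finger parallel gripper is mounted at the origin on the work surface. World frame = base frame: x ahead of the robot, y to its left, z up, the work surface at z = 0. Lengths are in m, angles in rad, forces in N, time in s.
With the tool pointing down it reaches from about 0.425 to 0.825 m from the base axis. Payload 3.6 kg.
Tool frame: the origin (TCP) lies at the very end of the fingers, on their centre line; the grasp point (between the pads) lies 19 mm behind it (ctrl.hold_point_z is the z of the grasp point in the tool frame, in m); z points along the fingers, y is the line along which they close (so a half turn about z gives the same grasp; the last joint's range is limited). The gripper opens to 85 mm and grips with 20 to 120 N. Pads are 22 mm wide; open, the fingers measure 114 mm over their backs; the gripper's body (76 mm by 85 mm) begins 54 mm behind the grasp point. The pads swing forward as they close: fully open they stand 13 mm farther back than shut.
Start: joints at [1.175, 0.615, -0.013, 1.423, 0.008, 1.103, -0.04], TCP at [0.234, -0.606, 0.231] pointing down, gripper open.
Joint ranges: [-3.12, 3.12], [-0.3, 2.06], [-1.34, 1.32], [0.26, 2.42], [-1.36, 4.5], [0.01, 1.98], [-2.84, 2.84]. Speed limits (rad/s): [2.79, 2.79, 3.14, 3.14, 3.14, 3.14, 3.14].

INTERFACE

Orientations are given as [roll, pitch, yaw] about the fixed x, y, z axes, in that order (R = Rz(yaw) Ry(pitch) Rx(roll)).
In Python, from station import status, vision, ctrl gives the robot as it stands.
- The arm moves only by the tool play_rows, never from a script. Its argument "motion" is one flat list of numbers, 4 for each row, row after row: the shift along the tool's x, y, z in mm, then the turn about the tool's z in rad. In form: [dx, dy, dz, turn, dx, dy, dz, turn, ...]. A call has 1 to 20 rows; each row shifts and turns the commanded pose from where the row before left it, along the tool's axes as they then stand; what a row does not reach is not made up. A row lasts 1/8 s, in which the tool goes at most 62.5 mm and 10.7 degrees, less where a joint would pass 70% of its speed; a pose out of reach is approached as far as the arm can. A call with a gripper value outside its range is refused whole. "claw" is the opening, from 0 (shut) to 1 (fully open), set as the call begins (left out, the last holds). The fingers move at their own pace and stop on an object; "squeeze" is the grip in N (left out, the last holds). Time passes only in rows, so rows that do not move let the fingers close. It gives the time, the measured TCP pose, the force, the opening and the grip force at its end, in the units of the state.
- status.sense(): the state, without advancing time (a new reading comes with each control period).
- vision.capture(name): name is "side" or "top" or "wrist"; returns a dict with "img" (400x640x3 uint8, blue, green, red), "fx", "fy", "cx", "cy" (pixels), "k1" (the pictures are not rectified: a ray, as slopes to the right and down, at radius r is drawn at 1 + k1 r^2 times it, then the intrinsics apply), "R" (3x3) and "t" (3): a world point X has camera coordinates R X + t. Camera axes: x right, y down, z forward; pixel columns grow to the right and rows downward; lengths in m; the calibration is good to about 2 mm. A picture is of the moment at which its call begins. There is no depth.
- ctrl.job_done(): hands the job in; it is judged then, once.
The state is a dict: "clock": time; "joint_pos": joint angles; "dq": joint speeds; "effort": joint torques, N m; "tool_pos": TCP position; "eef_rot": TCP orientation; "force": force on the tool from outside, world axes, zero at the start; "moment": the same for the moment, N m; "width": finger opening in m; "grasp_force": force on a finger pad.
Only numpy, scipy, OpenCV 4.12 (cv2) and the standard library are available. Lean on these libraries where they do the work, as an engineer would, in place of code of your own. Each camera call takes 0.05 s, during which the arm holds its last target. There are 200 camera calls.

## Working session

There is one attempt and no reset: what is moved stays moved. The work goes in short steps, Python scripts to look and compute and a tool call to move; the robot and the scene stay as the last step left them, time stands still between calls to the robot, and variables do not carry over. Pictures are saved under pics/ and viewed, at most 10 in all, crops included, and the job is handed in when it is done.

Besides the shell and the picture viewer there is one more tool, called after "Emit:" by a JSON object that holds its "op" and its "data". play_rows: Moves the arm, as the interface text tells. Its arguments: {"type":"object","properties":{"motion":{"type":"array","items":{"type":"number"}},"claw":{"type":"number"},"squeeze":{"type":"number"}},"required":["motion"]}

```bash
mkdir -p pics; ls; cat > h.py <<'E'
import numpy as np,cv2
from station import status,vision,ctrl
def cap(n,f=None):
    c=vision.capture(n)
    if f: cv2.imwrite('pics/'+f,c['img'])
    return c
def ray(c,u,v):
    d=np.array([(u-c['cx'])/c['fx'],(v-c['cy'])/c['fy']]); p=d.copy()
    for _ in range(20): p=d/(1+c['k1']*(p@p))
    R=np.array(c['R']);t=np.array(c['t'])
    return -R.T@t, R.T@np.r_[p,1]
def at(c,u,v,z):
    o,d=ray(c,u,v); return (o+d*(z-o[2])/d[2])
def proj(c,X):
    p=np.array(c['R'])@np.array(X)+np.array(c['t']); p=p[:2]/p[2]; p=p*(1+c['k1']*(p@p))
    return p*[c['fx'],c['fy']]+[c['cx'],c['cy']]
E
python3 - <<'E'
from h import *
a=cap('top','top1.png');b=cap('side','side1.png')
import pickle;pickle.dump((a,b),open('c1.pkl','wb'))
s=status.sense();print(s['clock'],s['tool_pos'],s['eef_rot'],s['force'])
for c in(a,b):print(-np.array(c['R']).T@np.array(c['t']),c['fx'],c['k1'])
E
```

```text
pics
0.1 [ 0.23406765 -0.60564789  0.23025244] [-3.13924747e+00  5.74001620e-05  3.68859334e-01] [ 0.4471604   1.04959602 -0.13373344]
[0.32287335 0.02748196 1.22605373] 426.3603885121681 0.03011355571275028
[0.52008235 0.95955908 0.80732764] 435.1952517032499 -0.10306829345359002
```

View pics/top1.png

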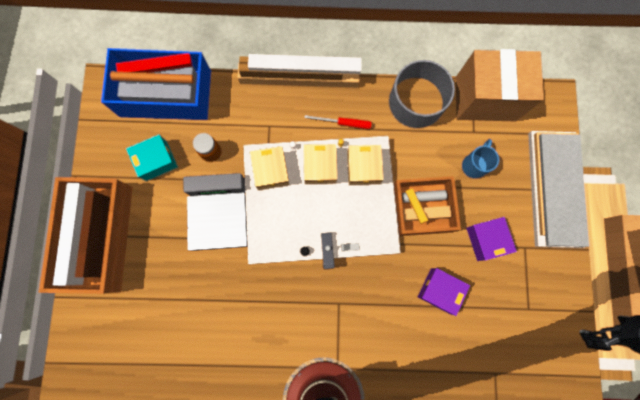

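View pics/side1.png

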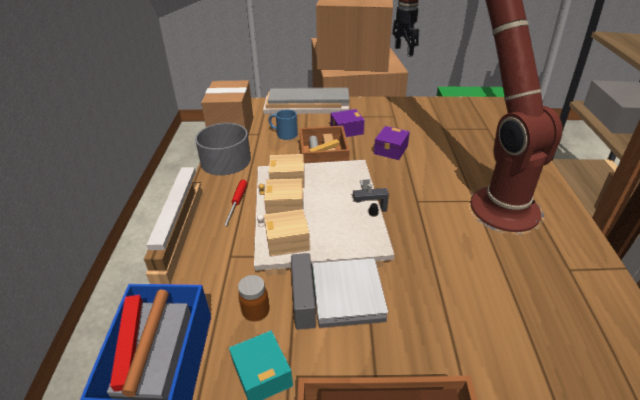

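The top view shows the boxes at about (270,167), (320,162), (365,163). The scale pan is at (216,220) on the +y side, the clamp nose at (327,236), the knobs at (295,146) and (341,142), and the crate on the right.

```bash
python3 - <<'E'
import pickle
from h import *
a,b=pickle.load(open('c1.pkl','rb'))
cv2.imwrite('pics/crop1.png',cv2.resize(a['img'][125:275,180:410],None,fx=3.4,fy=3.4,interpolation=cv2.INTER_CUBIC))
for n,u,v,z in [('b00',245,145,.04),('b01',388,137,.04),('b11',399,254,.04),('b10',248,263,.04),('bx1',270,167,.1),('bx2',320,162,.1),('bx3',365,163,.1),('pan',216,220,.038),('nose',327,234,.066),('foot',306,251,.07),('br',350,247,.04),('k1',295,146,.07),('k2',341,142,.07)]:
    print(n,at(a,u,v,z).round(3))
E
```

```text
b00 [0.695 0.243 0.04 ]
b01 [ 0.732 -0.17   0.04 ]
b11 [ 0.395 -0.201  0.04 ]
b10 [0.359 0.215 0.04 ]
bx1 [0.616 0.161 0.1  ]
bx2 [0.635 0.025 0.1  ]
bx3 [ 0.636 -0.098  0.1  ]
pan [0.475 0.311 0.038]
nose [0.442 0.    0.066]
foot [0.394 0.056 0.07 ]
br [ 0.41  -0.065  0.04 ]
k1 [0.687 0.097 0.07 ]
k2 [ 0.703 -0.032  0.07 ]
```

View pics/crop1.png

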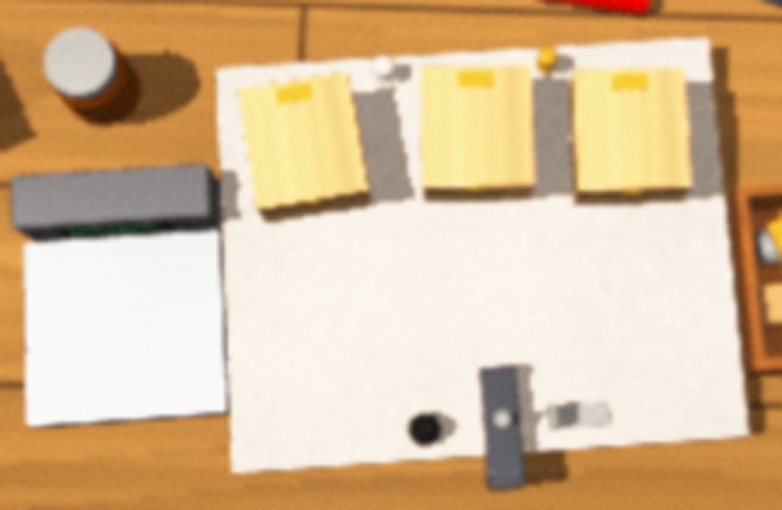

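```bash
cat >> h.py <<'E'
PSI=.0885
B0=np.array([.545,.022])
def setb(psi,b):
    global PSI,B0; PSI=psi;B0=np.array(b)
def w2b(p):
    c,s=np.cos(PSI),np.sin(PSI); d=np.array(p[:2])-B0; return np.array([c*d[0]+s*d[1],-s*d[0]+c*d[1]])
def b2w(p):
    c,s=np.cos(PSI),np.sin(PSI); return B0+np.array([c*p[0]-s*p[1],s*p[0]+c*p[1]])
E
python3 - <<'E'
import pickle
from h import *
a,b=pickle.load(open('c1.pkl','rb'))
P=lambda u,v,z:at(a,180+u/3.4-.35,125+v/3.4-.35,z)[:2]
bc=np.array([P(217,69,.04),P(710,39,.04),P(748,434,.04),P(232,472,.04)])
bx,by=(bc[0]+bc[1]-bc[2]-bc[3])/2,(bc[0]+bc[3]-bc[1]-bc[2])/2
psi=(np.arctan2(bx[1],bx[0])+np.arctan2(-by[0],by[1]))/2
print('board',bc.mean(0),np.hypot(*bx),np.hypot(*by),psi)
setb(psi,bc.mean(0))
import h
print(h.PSI,h.B0)
for n,q in {'1':[(238,88),(350,73),(368,190),(258,210)],'2':[(421,67),(531,65),(533,189),(424,189)],'3':[(574,69),(685,67),(690,190),(576,191)]}.items():
    c=np.array([w2b(P(u,v,.1)) for u,v in q]); x=c[0]+c[1]-c[2]-c[3]; y=c[0]+c[3]-c[1]-c[2]
    print(n,'board',c.mean(0).round(3),np.hypot(*x)/2,np.hypot(*y)/2,np.arctan2(x[1],x[0]),'far corners',c[:2].round(3).tolist(),'world',b2w(c.mean(0)).round(3))
for n,u,v,z in [('pan00',22,238,.038),('pan10',26,424,.038),('pan11',225,411,.038),('nose',503,367,.066),('foot',425,427,.07),('k1',383,66,.07),('k2',546,57,.07),('br',580,414,.05),('hous',218,228,.05),('jar',80,62,.09)]:
    print(n,w2b(P(u,v,z)).round(3))
E
```

```text
board [0.54671302 0.02186036] 0.3379864761380106 0.4202136998239726 0.09599976361340568
0.09599976361340568 [0.54671302 0.02186036]
1 board [0.086 0.134] 0.09982313171599375 0.08935559037493436 0.10475900694308635 far corners [[0.132, 0.185], [0.139, 0.094]] world [0.62  0.164]
2 board [ 0.088 -0.005] 0.10186685516043219 0.08784483630082209 -0.04820207173090686 far corners [[0.141, 0.037], [0.137, -0.052]] world [0.635 0.025]
3 board [ 0.078 -0.128] 0.10154903569806152 0.09048519575081591 -0.05816069318206199 far corners [[0.131, -0.086], [0.127, -0.176]] world [ 0.637 -0.098]
pan00 [0.034 0.376]
pan10 [-0.12   0.375]
pan11 [-0.12   0.214]
nose [-0.103 -0.013]
foot [-0.147  0.052]
k1 [0.153 0.069]
k2 [ 0.152 -0.067]
br [-0.143 -0.073]
hous [0.029 0.213]
jar [0.165 0.312]
```

Emit:
{"op": "play_rows", "data": {"motion": [0,0,0,0.137,0,0,0,0.137,36,-31,0,0,36,-31,0,0,36,-31,0,0,36,-31,0,0,36,-31,0,0,36,-31,0,0,36,-31,0,0,36,-31,0,0,36,-31,0,0,36,-31,0,0,36,-31,0,0,36,-31,0,0,36,-31,0,0,36,-31,0,0,39,-33,0,0,0,0,0,0], "claw": 0.4}}

```text
clock: 2.35
tool_pos: [0.7324, -0.0827, 0.229]
eef_rot: [-3.136, 0.001, 0.103]
force: [-0.1, -0.0, -0.6]
width: 0.0341
grasp_force: 0.0
```

```bash
sed -i 's/^PSI=.*/PSI=.096/;s/^B0=.*/B0=np.array([.5467,.0219])/' h.py; cat >> h.py <<'E'
def st():
    s=status.sense(); c,n=np.cos(PSI),np.sin(PSI); f=s['force']
    print('t',round(s['clock'],2),'brd',w2b(s['tool_pos']).round(4),'z',s['tool_pos'][2].round(4),'rot',np.round(s['eef_rot'],3),'Fb',np.round([c*f[0]+n*f[1],-n*f[0]+c*f[1],f[2]],2),'w',round(float(s['width']),4))
E
python3 -c "from h import *;st()"
```

```text
t 2.35 brd [ 0.1748 -0.1219] z 0.229 rot [-3.136e+00  1.000e-03  1.030e-01] Fb [-0.14 -0.01 -0.56] w 0.0341
```

Emit:
{"op": "play_rows", "data": {"motion": [0,6,30,0.007,0,0,40,0,0,0,40,0,0,0,35,0,0,0,20,0,0,0,0,0,0,0,0,0]}}

```text
clock: 3.22
tool_pos: [0.7324, -0.0964, 0.0682]
eef_rot: [3.141, -0.003, 0.088]
force: [0.7, -0.0, -0.4]
width: 0.0344
grasp_force: 0.0
```

```bash
python3 -c "
from h import *
st();cap('side','side2.png')"
```

```text
t 3.23 brd [ 0.1735 -0.1355] z 0.0682 rot [ 3.141e+00 -3.000e-03  8.800e-02] Fb [ 0.65 -0.1  -0.36] w 0.0344
```

View pics/side2.png

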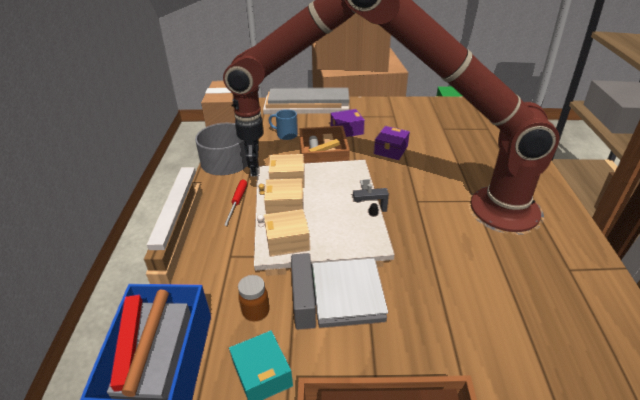

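The fingers hang behind the rightmost box at about (252,170), clear of the knobs. Next I approach it and nudge.

Emit:
{"op": "play_rows", "data": {"motion": [-8,0,4,0,-8,0,0,0,-8,0,0,0,0,0,0,0,0,0,0,0]}}

```text
clock: 3.9
tool_pos: [0.7076, -0.098, 0.0626]
eef_rot: [-3.142, -0.001, 0.088]
force: [0.7, 0.4, -0.8]
width: 0.0342
grasp_force: 0.0
```

Emit:
{"op": "play_rows", "data": {"motion": [-3,0,0,0,-3,0,0,0,-3,0,0,0]}}

```text
clock: 4.28
tool_pos: [0.6983, -0.0988, 0.0623]
eef_rot: [-3.142, -0.0, 0.088]
force: [0.1, 0.9, -0.5]
width: 0.0342
grasp_force: 0.3
```

Emit:
{"op": "play_rows", "data": {"motion": [-3,0,0,0,-3,0,0,0]}}

```text
clock: 4.53
tool_pos: [0.6923, -0.0992, 0.0623]
eef_rot: [-3.141, -0.0, 0.088]
force: [1.1, 1.0, -0.9]
width: 0.0339
grasp_force: 0.3
```

Emit:
{"op": "play_rows", "data": {"motion": [-3,0,0,0,-3,0,0,0]}}

```text
clock: 4.78
tool_pos: [0.6863, -0.0999, 0.0624]
eef_rot: [3.142, -0.0, 0.088]
force: [0.8, -0.3, -0.6]
width: 0.034
grasp_force: 0.3
```

```bash
python3 -c "
from h import *
st();cap('top','top2.png')"
```

```text
t 4.78 brd [ 0.1273 -0.1346] z 0.0624 rot [ 3.142 -0.     0.088] Fb [ 0.76 -0.33 -0.63] w 0.034
```

```bash
cat >> h.py <<'E'
def boxes(c):
    # wood-yellow lids on the board: fit rotated rects, report in board frame (z=.1 plane)
    X=np.linspace(-.19,.19,381);Y=np.linspace(-.22,.40,621)
    g=np.array([[proj(c,[*b2w((x,y)),.1]) for y in Y] for x in X],np.float32)
    im=cv2.remap(c['img'],g[...,0],g[...,1],cv2.INTER_LINEAR)
    hsv=cv2.cvtColor(im,cv2.COLOR_BGR2HSV)
    m=cv2.inRange(hsv,(15,70,150),(35,255,255))
    m=cv2.morphologyEx(m,cv2.MORPH_OPEN,np.ones((25,25),np.uint8))
    for k in cv2.findContours(m,cv2.RETR_EXTERNAL,cv2.CHAIN_APPROX_NONE)[0]:
        r=cv2.minAreaRect(k)
        if r[1][0]*r[1][1]>3000: print('box brd x,y',round(r[0][1]/1000-.19,4),round(r[0][0]/1000-.22,4),'size',np.round(r[1],0),'ang',round(r[2],1))
    return im
E
python3 - <<'E'
import pickle
from h import *
a,b=pickle.load(open('c1.pkl','rb'));boxes(a);print()
im=boxes(cap('top'));cv2.imwrite('pics/r2.png',im)
E
```

```text
box brd x,y 0.17 0.091 size [ 40. 392.] ang 90.0
box brd x,y 0.167 0.367 size [46. 66.] ang 90.0
box brd x,y 0.101 0.2805 size [ 56. 157.] ang 90.0
box brd x,y 0.0881 -0.0059 size [ 91. 102.] ang 2.2
box brd x,y 0.0856 0.1333 size [102.  92.] ang 84.1
box brd x,y 0.078 -0.127 size [100.  98.] ang 90.0
box brd x,y -0.0135 0.3785 size [155.  43.] ang 90.0
box brd x,y -0.142 0.2045 size [ 96. 391.] ang 90.0
box brd x,y -0.1805 -0.138 size [ 19. 164.] ang 90.0

box brd x,y 0.17 0.105 size [ 40. 364.] ang 90.0
box brd x,y 0.1016 0.2806 size [157.  59.] ang 1.3
box brd x,y 0.0877 -0.0059 size [ 91. 102.] ang 2.0
box brd x,y 0.0856 0.1334 size [102.  92.] ang 85.2
box brd x,y -0.013 0.3785 size [154.  43.] ang 90.0
box brd x,y -0.142 0.2045 size [ 96. 391.] ang 90.0
```

View pics/r2.png

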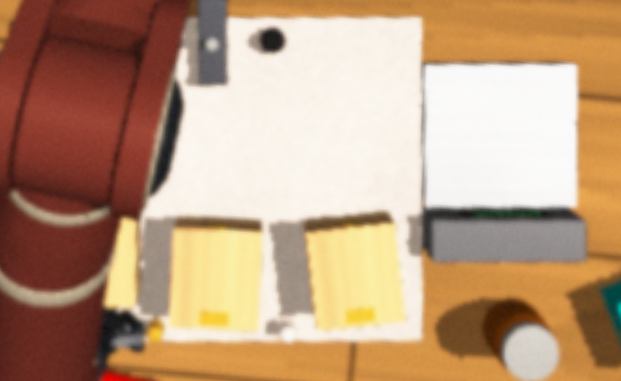

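Forces on the right box stay near zero offset while it moved, so it is light. I retreat and test the middle box.

Emit:
{"op": "play_rows", "data": {"motion": [16,0,0,0,16,0,0,0,16,0,0,0,0,0,-30,0,0,0,-40,0,0,0,-20,0,0,-30,0,0,0,-40,0,0,0,-40,0,0,0,-20,0,0,0,0,0,-0.008,0,0,0,0]}}

```text
clock: 6.38
tool_pos: [0.723, 0.0304, 0.1523]
eef_rot: [3.139, 0.0, 0.093]
force: [-0.2, -0.2, 0.4]
width: 0.0341
grasp_force: 0.0
```

```bash
python3 -c "
from h import *
st();boxes(cap('top'));st()"
```

```text
t 6.38 brd [ 0.1763 -0.0084] z 0.1523 rot [3.139 0.    0.093] Fb [-0.26 -0.13  0.35] w 0.0341
box brd x,y 0.17 0.167 size [ 40. 240.] ang 90.0
box brd x,y 0.103 0.2815 size [ 60. 159.] ang 90.0
box brd x,y 0.0856 0.1328 size [102.  92.] ang 84.7
box brd x,y 0.0645 -0.1295 size [101.  95.] ang 90.0
box brd x,y -0.0135 0.3785 size [ 43. 157.] ang 0.0
box brd x,y -0.142 0.248 size [ 96. 304.] ang 90.0
t 6.42 brd [ 0.1763 -0.0087] z 0.1523 rot [3.139 0.    0.092] Fb [-0.5  -0.47 -0.22] w 0.0341
```

Emit:
{"op": "play_rows", "data": {"motion": [0,0,30,0,0,0,35,0,0,0,25,0,-8,0,0,0,-8,0,0,0,0,0,0,0]}}

```text
clock: 7.18
tool_pos: [0.7073, 0.0316, 0.0644]
eef_rot: [3.141, -0.003, 0.095]
force: [-0.4, 0.2, 0.6]
width: 0.0341
grasp_force: 0.0
```

Emit:
{"op": "play_rows", "data": {"motion": [-4,0,0,0,-4,0,0,0,-4,0,0,0]}}

```text
clock: 7.55
tool_pos: [0.6963, 0.0317, 0.0629]
eef_rot: [-3.141, -0.004, 0.096]
force: [3.4, 1.8, -1.0]
width: 0.0343
grasp_force: 1.7
```

Emit:
{"op": "play_rows", "data": {"motion": [-3,0,0,0,-3,0,0,0]}}

```text
clock: 7.8
tool_pos: [0.69, 0.0313, 0.0628]
eef_rot: [-3.141, -0.003, 0.096]
force: [3.7, 1.5, -0.3]
width: 0.0343
grasp_force: 1.9
```

Emit:
{"op": "play_rows", "data": {"motion": [-3,0,0,0,-3,0,0,0]}}

```text
clock: 8.05
tool_pos: [0.6837, 0.0301, 0.0628]
eef_rot: [3.141, -0.002, 0.096]
force: [4.8, 1.4, 0.6]
width: 0.0345
grasp_force: 2.2
```

```bash
python3 -c "
from h import *
st();st()"
```

```text
t 8.05 brd [ 0.1371 -0.005 ] z 0.0628 rot [ 3.141e+00 -2.000e-03  9.600e-02] Fb [4.87 0.94 0.56] w 0.0345
t 8.05 brd [ 0.1371 -0.005 ] z 0.0628 rot [ 3.141e+00 -2.000e-03  9.600e-02] Fb [4.87 0.94 0.56] w 0.0345
```

The middle box resists with 4–5 N, so it is the full one. I'll pull it straight into the lane.

Emit:
{"op": "play_rows", "data": {"motion": [-5,0,0,0,-5,0,0,0,-5,0,0,0,-5,0,0,0,-5,0,0,0,-5,0,0,0,-5,0,0,0,-5,0,0,0,-5,0,0,0,-5,0,0,0,-5,0,0,0,-5,0,0,0,-5,0,0,0,-5,0,0,0,-5,0,0,0]}}

```text
clock: 9.93
tool_pos: [0.6087, 0.0226, 0.0627]
eef_rot: [3.141, -0.002, 0.096]
force: [5.9, 1.1, 0.6]
width: 0.0343
grasp_force: 2.5
```

```bash
python3 -c "
from h import *
st();boxes(cap('top'));cap('side','side3.png')"
```

```text
t 9.93 brd [ 0.0617 -0.0053] z 0.0627 rot [ 3.141e+00 -2.000e-03  9.600e-02] Fb [6.01 0.49 0.62] w 0.0343
box brd x,y 0.17 0.1665 size [ 40. 241.] ang 90.0
box brd x,y 0.1665 0.367 size [47. 66.] ang 90.0
box brd x,y 0.103 0.2815 size [ 60. 159.] ang 90.0
box brd x,y 0.0856 0.1332 size [102.  92.] ang 83.9
box brd x,y 0.0645 -0.131 size [101.  90.] ang 90.0
box brd x,y -0.0135 0.3785 size [157.  43.] ang 90.0
box brd x,y -0.142 0.25 size [ 96. 300.] ang 90.0
```

View pics/side3.png

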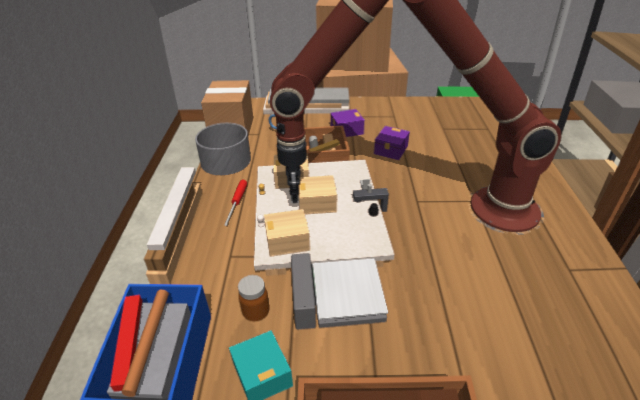

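The box has come straight into the lane (318,193). I pull it 32 mm further, then back off and lift to measure.

Emit:
{"op": "play_rows", "data": {"motion": [-4,0,0,0,-4,0,0,0,-4,0,0,0,-4,0,0,0,-4,0,0,0,-4,0,0,0,-4,0,0,0,-4,0,0,0,8,0,0,0,10,0,0,0,0,0,-30,0,0,0,-40,0,0,0,-40,0,0,30,0,0,0,45,0,0,0,45,0,0,-5,0,0,-0.18,-5,0,0,-0.18]}}

```text
clock: 12.28
tool_pos: [0.5951, -0.1006, 0.1713]
eef_rot: [-3.14, 0.003, 0.46]
force: [0.6, 0.6, 1.2]
width: 0.0342
grasp_force: 0.0
```

```bash
python3 -c "
from h import *
st();cv2.imwrite('pics/r3.png',boxes(cap('top')))"
```

```text
t 12.28 brd [ 0.0364 -0.1266] z 0.1713 rot [-3.14e+00  3.00e-03  4.60e-01] Fb [0.67 0.58 1.24] w 0.0342
box brd x,y 0.17 0.088 size [ 40. 398.] ang 90.0
box brd x,y 0.167 0.367 size [46. 66.] ang 90.0
box brd x,y 0.101 0.2815 size [ 56. 159.] ang 90.0
box brd x,y 0.0856 0.1333 size [102.  92.] ang 84.3
box brd x,y -0.033 -0.009 size [100.  90.] ang 90.0
box brd x,y -0.013 0.3785 size [156.  43.] ang 90.0
box brd x,y -0.142 0.205 size [ 96. 390.] ang 90.0
```

View pics/r3.png

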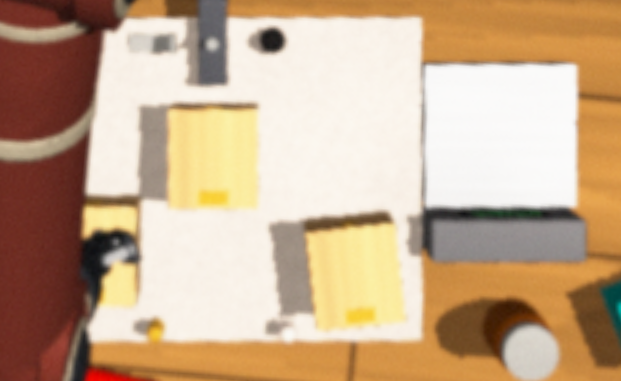

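The box sits at board (-33, -9) mm and is aligned with the board. I turn the tool a quarter and move behind its -y side.

Emit:
{"op": "play_rows", "data": {"motion": [0,0,0,-0.172,0,0,0,-0.172,0,0,0,-0.172,0,0,0,-0.172,0,0,0,-0.173,0,0,0,-0.173,0,0,0,-0.173,10,-23,0,0,10,-23,0,0,8,-23,0,0,0,0,0,0,0,0,0,0]}}

```text
clock: 13.82
tool_pos: [0.5257, -0.0786, 0.1723]
eef_rot: [3.141, 0.0, 1.661]
force: [0.0, 0.2, -0.1]
width: 0.034
grasp_force: 0.0
```

```bash
python3 -c "
from h import *
st()"
```

```text
t 13.82 brd [-0.0306 -0.098 ] z 0.1723 rot [3.141 0.    1.661] Fb [ 0.05  0.21 -0.08] w 0.034
```

Emit:
{"op": "play_rows", "data": {"motion": [0,-2,35,-0.005,0,0,40,0,0,0,35,0,0,0,0,0,8,0,0,0,8,0,0,0,8,0,0,0,6,0,0,0,6,0,0,0,6,0,0,0,6,0,0,0,6,0,0,0,6,0,0,0,6,0,0,0,6,0,0,0]}}

```text
clock: 15.7
tool_pos: [0.5163, -0.0095, 0.0626]
eef_rot: [3.141, 0.004, 1.665]
force: [0.6, -4.8, 2.0]
width: 0.0341
grasp_force: 2.7
```

```bash
python3 -c "
from h import *
st();boxes(cap('top'))"
```

```text
t 15.7 brd [-0.0333 -0.0284] z 0.0626 rot [3.141 0.004 1.665] Fb [ 0.09 -4.83  2.04] w 0.0341
box brd x,y 0.1705 0.0085 size [ 39. 241.] ang 90.0
box brd x,y 0.17 0.209 size [ 40. 156.] ang 90.0
box brd x,y 0.167 0.367 size [46. 66.] ang 90.0
box brd x,y 0.1025 0.2815 size [ 59. 159.] ang 90.0
box brd x,y 0.0856 0.1332 size [102.  92.] ang 84.3
box brd x,y 0.065 -0.1315 size [100.  91.] ang 90.0
box brd x,y -0.033 0.025 size [ 86. 100.] ang -0.0
box brd x,y -0.013 0.3785 size [156.  43.] ang 90.0
box brd x,y -0.142 0.205 size [ 96. 390.] ang 90.0
```

Emit:
{"op": "play_rows", "data": {"motion": [8,0,0,0,8,0,0,0,8,0,0,0,8,0,0,0,8,0,0,0,8,0,0,0,8,0,0,0,8,0,0,0,8,0,0,0,8,0,0,0,8,0,0,0,8,0,0,0,8,0,0,0,8,0,0,0,8,0,0,0,8,0,0,0,8,0,0,0,8,0,0,0]}}

```text
clock: 18.0
tool_pos: [0.5022, 0.1335, 0.0626]
eef_rot: [-3.141, 0.004, 1.665]
force: [0.6, -6.4, 4.7]
width: 0.0346
grasp_force: 3.2
```

```bash
python3 -c "
from h import *
st();boxes(cap('top'));st()"
```

```text
t 18.0 brd [-0.0336  0.1154] z 0.0626 rot [-3.141  0.004  1.665] Fb [ 0.01 -6.4   4.73] w 0.0346
box brd x,y 0.17 0.087 size [ 40. 400.] ang 90.0
box brd x,y 0.1665 0.367 size [47. 66.] ang 90.0
box brd x,y 0.1091 0.1359 size [55. 91.] ang 82.4
box brd x,y 0.103 0.2815 size [ 60. 159.] ang 90.0
box brd x,y 0.0645 -0.129 size [101.  96.] ang 90.0
box brd x,y -0.053 0.1825 size [62. 55.] ang 90.0
box brd x,y -0.0135 0.3785 size [157.  43.] ang 90.0
box brd x,y -0.142 0.271 size [ 96. 258.] ang 90.0
t 18.05 brd [-0.0336  0.1176] z 0.0626 rot [-3.141e+00  2.000e-03  1.667e+00] Fb [ 0.04 -3.09  2.29] w 0.0343
```

Emit:
{"op": "play_rows", "data": {"motion": [6,0,0,0,6,0,0,0,6,0,0,0,6,0,0,0,6,0,0,0,6,0,0,0,6,0,0,0,6,0,0,0,6,0,0,0,6,0,0,0,6,0,0,0,6,0,0,0,6,0,0,0,6,0,0,0]}}

```text
clock: 19.8
tool_pos: [0.4931, 0.2206, 0.0619]
eef_rot: [-3.14, 0.0, 1.668]
force: [0.3, -3.8, -0.8]
width: 0.0342
grasp_force: 1.5
```

```bash
python3 -c "
from h import *
st();cap('side','side4.png')"
```

```text
t 19.8 brd [-0.0343  0.2029] z 0.0619 rot [-3.14   0.     1.668] Fb [-0.04 -3.84 -0.79] w 0.0342
```

View pics/side4.png

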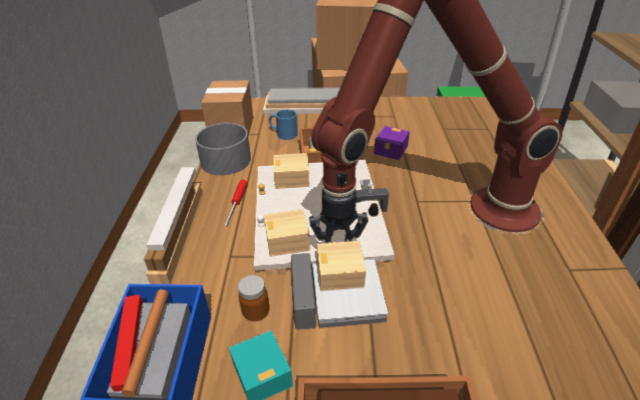

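The box is riding onto the pan (342,265). I push the last ~36 mm, then retreat and lift.

Emit:
{"op": "play_rows", "data": {"motion": [5,0,0,0,5,0,0,0,5,0,0,0,5,0,0,0,5,0,0,0,4,0,0,0,4,0,0,0,2,0,0,0,-5,0,0,0,-15,0,0,0,-15,0,-20,0,0,0,-40,0,0,0,-50,0,-50,0,-20,0,-50,0,0,0,-50,0,0,0,-50,0,0,0,-50,0,0,0]}}

```text
clock: 22.1
tool_pos: [0.5181, -0.0307, 0.1927]
eef_rot: [3.14, -0.0, 1.667]
force: [0.3, 0.6, 0.6]
width: 0.0341
grasp_force: 0.0
```

```bash
python3 -c "
from h import *
st();im=boxes(cap('top'));cv2.imwrite('pics/r5.png',im)"
```

```text
t 22.1 brd [-0.0336 -0.0496] z 0.1927 rot [ 3.14  -0.     1.667] Fb [0.33 0.53 0.59] w 0.0341
box brd x,y 0.17 0.0865 size [ 40. 397.] ang 90.0
box brd x,y 0.167 0.367 size [46. 66.] ang 90.0
box brd x,y 0.1008 0.2803 size [157.  55.] ang 0.7
box brd x,y 0.0856 0.1333 size [102.  92.] ang 83.9
box brd x,y -0.0335 0.287 size [103.  88.] ang 90.0
box brd x,y -0.0135 0.378 size [ 44. 157.] ang 0.0
box brd x,y -0.142 0.2045 size [ 96. 391.] ang 90.0
```

View pics/r5.png

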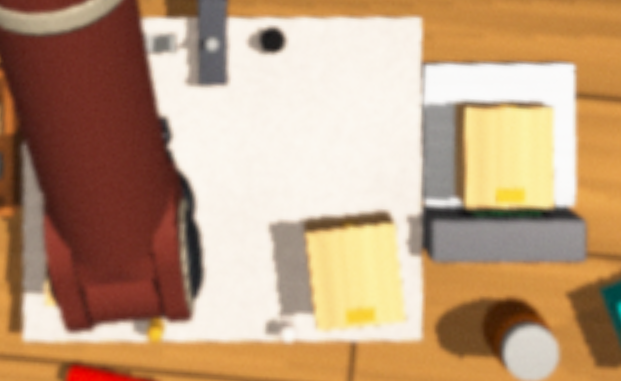

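The box stands whole on the pan, about 12 mm and 7 mm off centre. The other things in view have not moved, and the arm is clear.

```bash
python3 -c "
from h import *
print(ctrl.job_done())"
```

```text
the job is handed in; nothing more can be done
None
```

The full box was the middle one: it resisted with about 5 N, while the right box slid at under 1 N and I left the left box untouched. It now stands flat on the scale pan, about 12 mm and 7 mm off centre. The right box moved about 13 mm. The job is handed in at about 22 s; the pan's sinking was not measured directly, and no verdict came back.

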